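# Put the round pastry cutters away in their tins

## Task

Put the three round pastry cutters away in order, the large one first, then the medium, then the small, setting each (not dropping it) upright inside the round storage tin of its own size. Leave the square and star cutters, the mug of piping tips and the glass bowl standing where they are.

Things in the scene. Friction and masses are not known exactly. Their poses are not given: they have to be found in the camera images.
- cutter_large: the large round pastry cutter: a plain upright steel ring, open at top and bottom, outer diameter 64 mm, height 50 mm, wall 2 mm, under 0.1 kg. Origin: centre of its underside; z up along its axis.
- cutter_medium: the medium round pastry cutter: a plain upright steel ring, open at top and bottom, outer diameter 46 mm, height 50 mm, wall 2 mm, under 0.1 kg. Origin: centre of its underside; z up along its axis.
- cutter_small: the small round pastry cutter: a plain upright steel ring, open at top and bottom, outer diameter 28 mm, height 50 mm, wall 2 mm, under 0.1 kg. Origin: centre of its underside; z up along its axis.
- cutter_square: square steel cutter, open ring 46 mm over its sides and 50 mm tall; not part of the job. Origin: centre of its underside; x and y square to its sides.
- cutter_star: five-pointed star steel cutter, open ring, points 35 mm from its centre, 50 mm tall; not part of the job. Origin: centre of its underside, x towards one point.
- tin_large: the large storage tin: a shallow loose open round aluminium dish with a cork-lined floor, outer diameter 93 mm, wall 2.5 mm, rim 12 mm high, inner floor 3 mm above its underside; the large cutter stands in it with 12 mm to spare all round. Origin: centre of its underside; z up.
- tin_medium: the medium storage tin: a shallow loose open round aluminium dish with a cork-lined floor, outer diameter 75 mm, wall 2.5 mm, rim 12 mm high, inner floor 3 mm above its underside; the medium cutter stands in it with 12 mm to spare all round. Origin: centre of its underside; z up.
- tin_small: the small storage tin: a shallow loose open round aluminium dish with a cork-lined floor, outer diameter 57 mm, wall 2.5 mm, rim 12 mm high, inner floor 3 mm above its underside; the small cutter stands in it with 12 mm to spare all round. Origin: centre of its underside; z up.
- tip_mug: white ceramic mug full of piping tips, 80 mm across, about 120 mm tall with the tips, handle to its +y side reaching 70 mm from the axis; stands at the side of the work and stays. Origin: centre of its underside.
- glass_bowl: clear glass bowl, 140 mm across the rim, 60 mm tall; stands at the side of the work and stays. (A cake tin, a sieve and a scraper, none above 70 mm, stand farther out from the robot, clear of the work.) Origin: centre of its underside.
Mind the look-alikes: they are no part of the job. Leave any brown look-alike of the cutter_large alone.

How it is judged:
On the way, in this order (a step that is already met when the one before it is completed fails the run):
1. the large round cutter stands upright on the floor of the large tin, released (horizontal distance between cutter_large and tin_large below 0.015 m and z of cutter_large in the frame of tin_large below 0.007 m and angle between each of cutter_large, tin_large's own z axis and vertical below 0.08 rad and contact force between the fingers and cutter_large below 0.05 N and linear speed of cutter_large below 0.03 m/s), for 0.2 s.
2. the medium round cutter stands upright on the floor of the medium tin, released (horizontal distance between cutter_medium and tin_medium below 0.015 m and z of cutter_medium in the frame of tin_medium below 0.007 m and angle between each of cutter_medium, tin_medium's own z axis and vertical below 0.08 rad and contact force between the fingers and cutter_medium below 0.05 N and linear speed of cutter_medium below 0.03 m/s), for 0.2 s.
3. the small round cutter stands upright on the floor of the small tin, released (horizontal distance between cutter_small and tin_small below 0.015 m and z of cutter_small in the frame of tin_small below 0.007 m and angle between each of cutter_small, tin_small's own z axis and vertical below 0.08 rad and contact force between the fingers and cutter_small below 0.05 N and linear speed of cutter_small below 0.03 m/s), for 0.2 s.
At the end, for the whole second after the job is handed in: Each round cutter stands upright (within 0.08 rad) on the floor of the tin of its own size, its axis within 15 mm of the tin's, its underside less than 7 mm above the tin's; tins level, all released and at rest; square cutter, star cutter, mug and bowl upright and within 25 mm of where they began (all of step 1 and all of step 2 and all of step 3 and linear speed of each of tin_large, tin_medium, tin_small below 0.03 m/s and distance of each of cutter_square, cutter_star, tip_mug, glass_bowl from where it was at the start of the episode below 0.025 m and angle between each of cutter_square, cutter_star, tip_mug, glass_bowl's own z axis and vertical below 0.15 rad); the robot touches nothing.
It fails at once if the square cutter, the star cutter, the mug or the glass bowl is moved by more than 25 mm or tipped ((distance of cutter_square from where it was at the start of the episode above 0.025 m or angle between cutter_square's own z axis and vertical above 0.3 rad) or (distance of cutter_star from where it was at the start of the episode above 0.025 m or angle between cutter_star's own z axis and vertical above 0.3 rad) or (distance of tip_mug from where it was at the start of the episode above 0.025 m or angle between tip_mug's own z axis and vertical above 0.3 rad) or (distance of glass_bowl from where it was at the start of the episode above 0.025 m or angle between glass_bowl's own z axis and vertical above 0.3 rad)).
It fails at once if the large round cutter is dropped: let go in the air with its underside more than 50 mm above the bench (height (world z) of cutter_large above 0.05 m and contact force between cutter_large and anything else below 0.001 N).
It fails at once if the medium round cutter is dropped: let go in the air with its underside more than 50 mm above the bench (height (world z) of cutter_medium above 0.05 m and contact force between cutter_medium and anything else below 0.001 N).
It fails at once if the small round cutter is dropped: let go in the air with its underside more than 50 mm above the bench (height (world z) of cutter_small above 0.05 m and contact force between cutter_small and anything else below 0.001 N).
It also fails if it takes over 88 s, if anything falls off the work surface, if the arm or the gripper's body presses on something with over 40 N, if the wrist force passes 120 N, or if a joint passes its speed limit or range.

## Robot

A 6-joint arm with a two-finger parallel gripper is mounted at the origin on the work surface. World frame = base frame: x ahead of the robot, y to its left, z up, the work surface at z = 0. Lengths are in m, angles in rad, forces in N, time in s.
With the tool pointing down it reaches from about 0.4 to 0.825 m from the base axis. Payload 7 kg.
Tool frame: the origin (TCP) lies midway between the tips of the shut fingers; the grasp point (between the pads) lies 19 mm behind it; z points along the fingers, y is the line along which they close (so a half turn about z gives the same grasp; the last joint's range is limited). The gripper opens to 85 mm and grips with 20 to 120 N. Pads are 22 mm wide; open, the fingers measure 114 mm over their backs; the gripper's body (76 mm by 85 mm) begins 54 mm behind the grasp point. The pads swing forward as they close: fully open they stand 13 mm farther back than shut.
Start: joints at [-0.978, 0.359, 0.012, 0, -1.224, -0.288], TCP at [0.203, -0.644, 0.231] pointing down, gripper open.
Joint ranges: [-3.07, 3.07], [-1.43, 2.12], [-1.02, 1.25], [-3.03, 1.67], [-3.05, -0], [-3.03, 3.03]. Speed limits (rad/s): [2.39, 2.39, 3.01, 3.14, 3.14, 3.14].

## Interface

Orientations are given as a unit quaternion [w, x, y, z].
In Python, from workcell import ctrl gives the robot as it stands. The module is installed in compiled form; this text tells all that it offers.
- The arm moves only by the shell command python3 -m crank 'ROWS' [FORCE]. ROWS is JSON, a list of rows, each an object of numbers: "x", "y", "z": the shift along the tool's x, y, z in mm; "ax", "ay", "az": the turn, a rotation vector about the tool's x, y, z in degrees; "claw": the finger opening in mm, from 0 to 85.4. A call has 1 to 20 rows; each row shifts and turns the commanded pose from where the row before left it, along the tool's axes as they then stand; what a row does not reach is not made up. A row lasts 1/10 s, in which the tool goes at most 50 mm and 8.59 degrees, less where a joint would pass 70% of its speed; a pose out of reach is approached as far as the arm can. A call is refused whole if a number of a shift passes 50 or a number of a turn 8.59, either way. A call with a gripper value outside its range is refused whole. The fingers move at their own pace and stop on an object; FORCE is the grip in N (left out, the last holds). Time passes only in rows, so rows that do not move let the fingers close. It gives the time, the measured TCP pose, the force, the opening and the grip force at its end, in the units of the state.
- ctrl.observe(): the state, without advancing time (a new reading comes with each control period).
- ctrl.camera(name): name is "side" or "top" or "wrist"; returns a dict with "image" (384x512x3 uint8, blue, green, red), "depth" (384x512 float32, m along the optical axis (not along the pixel's ray), 0 where there is no reading), "vertical_fov" (degrees; the focal length in pixels is half the picture's height over the tangent of half this angle, whatever the lens; pixels are square), "cx", "cy" (the principal point, pixels), "R" (3x3) and "t" (3): a world point X has camera coordinates R X + t. Camera axes: x right, y down, z forward; pixel columns grow to the right and rows downward; lengths in m; the calibration is good to about 2 mm. A picture is of the moment at which its call begins.
- ctrl.sign_off(): hands the job in; it is judged then, once.
The state is a dict: "time_s": time; "q": joint angles; "qd": joint speeds; "effort": joint torques, N m; "ee_pos": TCP position; "tcp_rot": TCP orientation; "force": force on the tool from outside, world axes, zero at the start; "wrist_torque": the same for the moment, N m; "grip_width": finger opening in m; "grip_force": force on a finger pad.
Only numpy, scipy, OpenCV 4.12 (cv2) and the standard library are available. Lean on these libraries where they do the work, as an engineer would, in place of code of your own. Each camera call takes 0.05 s, during which the arm holds its last target. There are 200 camera calls.

## Working session

There is one attempt and no reset: what is moved stays moved. The work goes in short steps, Python scripts to look and compute and a shell command to move; the robot and the scene stay as the last step left them, time stands still between calls to the robot, and variables do not carry over. Pictures are saved under pics/ and viewed, at most 14 in all, crops included, and the job is handed in when it is done.

```bash
mkdir -p pics; cat > h.py <<'E'
import numpy as np, cv2
from workcell import ctrl
def cam(n):
    c=ctrl.camera(n); c['f']=192/np.tan(np.radians(c['vertical_fov'])/2); np.save(f'pics/{n}.npy',c,allow_pickle=True); return c
def load(n): return np.load(f'pics/{n}.npy',allow_pickle=True).item()
def ray(c,u,v):
    d=c['R'].T@np.array([(u-c['cx'])/c['f'],(v-c['cy'])/c['f'],1]); return -c['R'].T@c['t'],d
def atz(c,u,v,z):
    o,d=ray(c,u,v); return o+d*(z-o[2])/d[2]
def proj(c,X):
    p=c['R']@np.array(X)+c['t']; return c['cx']+c['f']*p[0]/p[2], c['cy']+c['f']*p[1]/p[2]
def cloud(c):
    v,u=np.mgrid[:384,:512]; z=c['depth']
    P=np.stack([(u-c['cx'])/c['f']*z,(v-c['cy'])/c['f']*z,z],-1)
    return (P-c['t'])@c['R']
E
python3 - <<'E'
from h import *
for n in ['top','side']:
    c=cam(n); cv2.imwrite(f'pics/{n}0.png',cv2.resize(c['image'],(800,600)))
    print(n,c['f'],c['cx'],c['cy'],-c['R'].T@c['t'])
s=ctrl.observe(); print(s)
E
```

```text
top 479.09890502526827 245.32417921639546 186.52694456658278 [0.50466119 0.01733593 1.50911157]
side 362.8062551907204 258.33122291435535 189.9546593965914 [0.38305055 0.89187831 0.72936294]
{'time_s': 0.1, 'q': array([-9.77896118e-01,  3.59295581e-01,  1.11510045e-02, -2.78753980e-04,
       -1.22411757e+00, -2.88079986e-01]), 'qd': array([-0.00032735, -0.00130778,  0.00099025,  0.00114573, -0.00240973,
        0.00133734]), 'effort': array([-2.12400591e-03, -5.84766161e+01,  2.94108188e+01,  6.95464209e+00,
       -3.18875929e-03, -1.51570242e-05]), 'ee_pos': array([ 0.20240242, -0.64348506,  0.23047571]), 'tcp_rot': array([-1.93960204e-04, -1.51773800e-01,  9.88414973e-01,  7.18827047e-04]), 'force': array([-0.51481112, -1.15675664,  0.0657545 ]), 'wrist_torque': array([ 0.00628066,  0.00663125, -0.01348157]), 'grip_force': 0.0, 'grip_width': 0.08523404851658942}
```

View pics/top0.png

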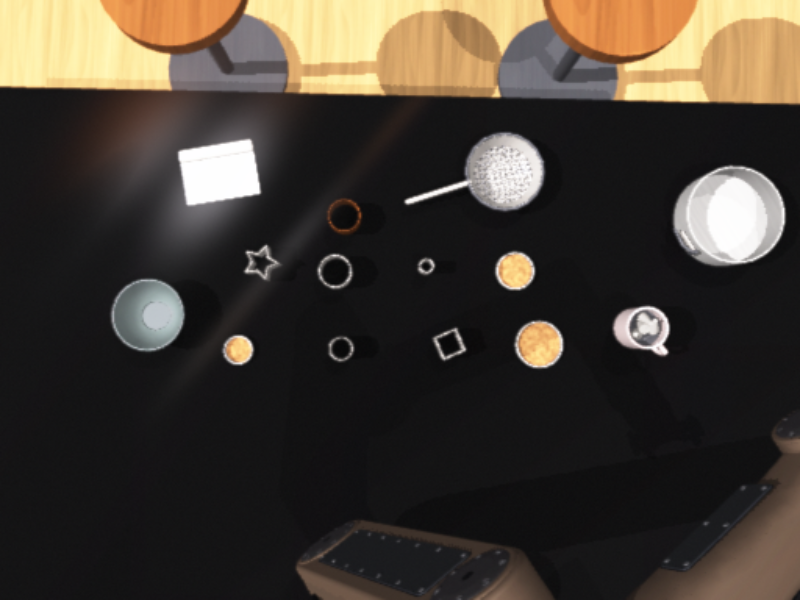

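View pics/side0.png

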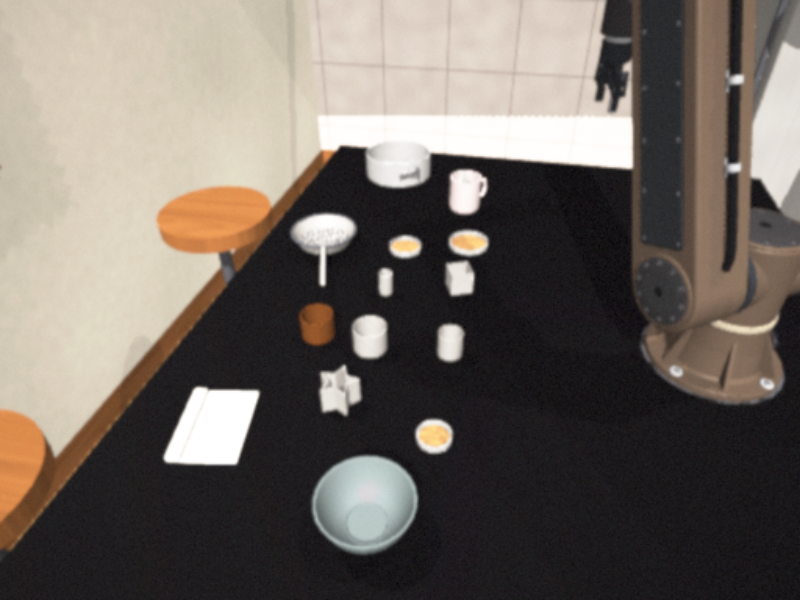

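The top view (800×600) shows these that could be confused:
- **Rings:** brown ring (344,216), the look-alike; steel large (335,271); steel medium (341,348); steel small (426,266); square (449,344); star (261,262).
- **Tins:** large (540,344), medium (515,271), small (238,350).

I choose the steel ring at (335,271) as the large cutter, not the brown one. The side view agrees: brown (317,324), steel large (369,337), medium (450,342), small (385,282). Next is a close crop and the measurement.

```bash
python3 - <<'E'
from h import *
c=load('top'); cv2.imwrite('pics/topc.png',cv2.resize(c['image'][120:245,130:380],None,fx=3.2,fy=3.2,interpolation=cv2.INTER_CUBIC))
s=load('side'); cv2.imwrite('pics/sidec.png',cv2.resize(s['image'][140:300,190:330],None,fx=3.7,fy=3.7,interpolation=cv2.INTER_CUBIC))
W=cloud(c); k=1.5625
for n,(u,v),r in [('L',(335,271),17),('M',(341,348),13),('S',(426,266),9),('tL',(540,344),22),('tM',(515,271),18),('tS',(238,350),14),('sq',(449,344),14),('brown',(344,216),17)]:
    u/=k;v/=k;r=r/k+3
    vv,uu=np.mgrid[:384,:512]; m=((uu-u)**2+(vv-v)**2<r*r)&(c['depth']>0)
    g=(c['image'].max(2)>90)&m
    a=np.argwhere(g)[:,::-1].astype(np.float32); (cx,cy),R=cv2.minEnclosingCircle(a)
    z=W[m][:,2]
    print(n,'px',round(cx,1),round(cy,1),'R',round(R,1),'depth z pct',np.round(np.percentile(z,[5,50,90,98]),3), 'xy@.05',np.round(atz(c,cx,cy,.05),3),'@.012',np.round(atz(c,cx,cy,.012),3), 'Rmm',round(R*1.48/c['f']*1e3))
E
```

```text
L px 214.0 173.3 R 11.1 depth z pct [-0.005  0.001  0.037  0.052] xy@.05 [0.628 0.114 0.05 ] @.012 [0.631 0.116 0.012] Rmm 34
M px 217.5 222.5 R 7.9 depth z pct [-0.005  0.     0.026  0.051] xy@.05 [0.478 0.1   0.05 ] @.012 [0.478 0.102 0.012] Rmm 24
S px 272.3 169.8 R 5.3 depth z pct [-0.006  0.001  0.032  0.05 ] xy@.05 [ 0.642 -0.064  0.05 ] @.012 [ 0.646 -0.066  0.012] Rmm 16
tL px 344.6 220.1 R 15.7 depth z pct [-0.004  0.002  0.008  0.013] xy@.05 [ 0.494 -0.286  0.05 ] @.012 [ 0.493 -0.294  0.012] Rmm 48
tM px 329.1 172.9 R 12.6 depth z pct [-0.004  0.002  0.008  0.014] xy@.05 [ 0.637 -0.238  0.05 ] @.012 [ 0.64  -0.244  0.012] Rmm 39
tS px 151.8 223.5 R 9.9 depth z pct [-0.004  0.003  0.01   0.015] xy@.05 [0.471 0.299 0.05 ] @.012 [0.471 0.306 0.012] Rmm 31
sq px 287.2 219.7 R 10.8 depth z pct [-0.005  0.     0.042  0.052] xy@.05 [ 0.491 -0.112  0.05 ] @.012 [ 0.491 -0.115  0.012] Rmm 33
brown px 219.8 137.4 R 10.3 depth z pct [-0.005  0.001  0.042  0.051] xy@.05 [0.739 0.099 0.05 ] @.012 [0.745 0.101 0.012] Rmm 32
```

View pics/topc.png

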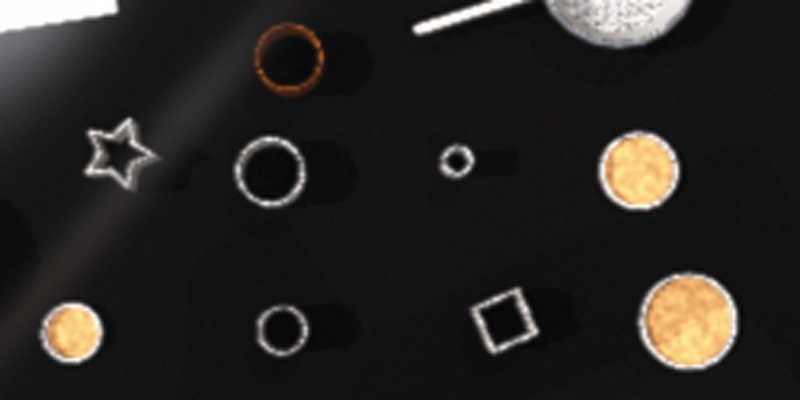

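View pics/sidec.png

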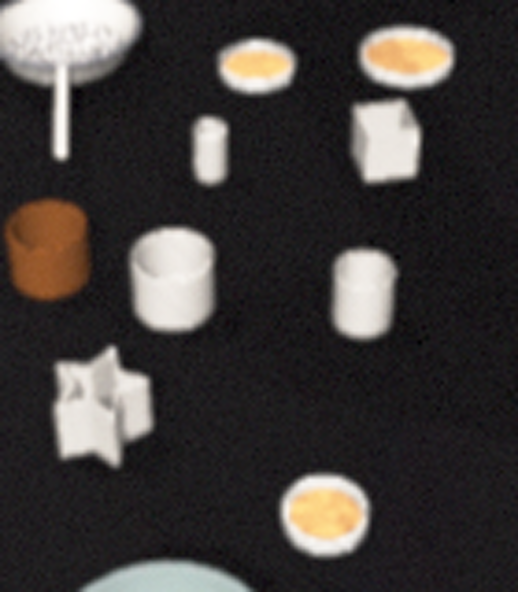

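The top crop shows the steel large ring at (271,172), medium (282,330), small (457,161), and brown apart at (290,59). Tins are at large (688,321), medium (639,170) and small (72,333). In the side crop the rim centres are about L (173,255), M (364,265), S (210,125), tin L (407,55), tin M (257,64), tin S (325,511). I'll triangulate heights from the two views.

```bash
python3 - <<'E'
from h import *
c=load('top'); s=load('side')
T=dict(L=(214.2,173.3),M=(217.7,222.6),S=(272.4,169.9),tL=(344.7,220.1),tM=(329.2,172.8),tS=(152.0,223.5))
S=dict(L=(173,255),M=(364,265),S=(210,125),tL=(407,55),tM=(257,64),tS=(325,511))
for n in T:
    u,v=S[n]; u=190+(u+.5)/3.7-.5; v=140+(v+.5)/3.7-.5
    A=[];b=[]
    o1,d1=ray(c,*T[n]); o2,d2=ray(s,u,v)
    k=np.linalg.lstsq(np.c_[d1,-d2],o2-o1,rcond=None)[0]
    p,q=o1+k[0]*d1,o2+k[1]*d2
    print(n,np.round((p+q)/2,4),'gap',np.round(np.linalg.norm(p-q),4))
w=cam('wrist'); print(w['R'],-w['R'].T@w['t'],w['f'])
st=ctrl.observe(); 
from scipy.spatial.transform import Rotation as Ro
q=st['tcp_rot'];print(Ro.from_quat(q[[1,2,3,0]]).as_matrix())
E
```

```text
L [0.6281 0.1131 0.0525] gap 0.0004
M [0.4786 0.0986 0.0568] gap 0.0006
S [ 0.6422 -0.0639  0.0563] gap 0.0012
tL [ 0.4937 -0.2949  0.0104] gap 0.0007
tM [ 0.6405 -0.2449  0.011 ] gap 0.0001
tS [0.4708 0.3055 0.013 ] gap 0.0006
[[-0.29970918  0.9540276   0.00239731]
 [ 0.91478391  0.28666558  0.28459311]
 [ 0.27082246  0.08748819 -0.95864541]] [ 0.13349491 -0.66558353  0.37355946] 274.57597840199094
[[-9.53912376e-01 -3.00084915e-01 -4.71324444e-04]
 [-3.00085268e-01  9.53911668e-01  1.16707411e-03]
 [ 9.93805519e-05  1.25472396e-03 -9.99999208e-01]]
```

```bash
python3 -m crank '[{"az":5.8,"claw":85.4},{"az":5.8},{"az":5.8},{"x":-20,"y":35},{"x":-20,"y":35},{"x":-20,"y":35},{"x":-20,"y":35},{"x":-20,"y":35},{"x":-20,"y":35},{"x":-20,"y":35},{"x":-20,"y":35},{"x":-20,"y":35},{"x":-20,"y":35},{"x":-20,"y":35},{"x":-20,"y":35},{"x":-20,"y":35},{"x":-20,"y":35},{"x":-20,"y":35},{"x":-20,"y":35},{"x":-20,"y":35}]' 40
```

```text
invalid input
```

```bash
python3 -m crank '[{"x":0,"y":0,"z":0,"ax":0,"ay":0,"az":5.8,"claw":85}]' 40; python3 -m crank '[{"az":5.8}]';  python3 -m crank '[{"x":0,"y":0,"z":0,"ax":0,"ay":0,"az":5.8}]'
```

```text
time_s: 0.25
ee_pos: [0.2025, -0.6436, 0.2307]
tcp_rot: [-0.0, -0.101, 0.995, 0.0]
force: [0.6, 0.6, -0.4]
grip_width: 0.085
grip_force: 0.0invalid input
invalid input
```

```bash
python3 -m crank '[{"x":0,"y":0,"z":0,"ax":0,"ay":0,"az":5.8,"claw":85},{"x":0,"y":0,"z":0,"ax":0,"ay":0,"az":5.8,"claw":85},{"x":-11,"y":20,"z":0,"ax":0,"ay":0,"az":0,"claw":85},{"x":-22,"y":39,"z":0,"ax":0,"ay":0,"az":0,"claw":85},{"x":-22,"y":39,"z":0,"ax":0,"ay":0,"az":0,"claw":85},{"x":-22,"y":39,"z":0,"ax":0,"ay":0,"az":0,"claw":85},{"x":-22,"y":39,"z":0,"ax":0,"ay":0,"az":0,"claw":85},{"x":-22,"y":39,"z":0,"ax":0,"ay":0,"az":0,"claw":85},{"x":-22,"y":39,"z":0,"ax":0,"ay":0,"az":0,"claw":85},{"x":-22,"y":39,"z":0,"ax":0,"ay":0,"az":0,"claw":85},{"x":-22,"y":39,"z":0,"ax":0,"ay":0,"az":0,"claw":85},{"x":-22,"y":39,"z":0,"ax":0,"ay":0,"az":0,"claw":85},{"x":-22,"y":39,"z":0,"ax":0,"ay":0,"az":0,"claw":85},{"x":-22,"y":39,"z":0,"ax":0,"ay":0,"az":0,"claw":85},{"x":-22,"y":39,"z":0,"ax":0,"ay":0,"az":0,"claw":85},{"x":-11,"y":20,"z":0,"ax":0,"ay":0,"az":0,"claw":85},{"x":0,"y":0,"z":0,"ax":0,"ay":0,"az":0,"claw":85}]' 40
```

```text
time_s: 1.95
ee_pos: [0.4892, -0.1332, 0.231]
tcp_rot: [-0.0, -0.002, 1.0, 0.0]
force: [-0.7, -0.9, 0.5]
grip_width: 0.0852
grip_force: 0.0
```

```bash
python3 -m crank '[{"x":-11,"y":19,"z":0,"ax":0,"ay":0,"az":0,"claw":85},{"x":-22,"y":39,"z":0,"ax":0,"ay":0,"az":0,"claw":85},{"x":-22,"y":39,"z":0,"ax":0,"ay":0,"az":0,"claw":85},{"x":-22,"y":39,"z":0,"ax":0,"ay":0,"az":0,"claw":85},{"x":-22,"y":39,"z":0,"ax":0,"ay":0,"az":0,"claw":85},{"x":-22,"y":39,"z":0,"ax":0,"ay":0,"az":0,"claw":85},{"x":-18,"y":33,"z":0,"ax":0,"ay":0,"az":0,"claw":85},{"x":0,"y":0,"z":0,"ax":0,"ay":0,"az":0,"claw":85},{"x":0,"y":0,"z":0,"ax":0,"ay":0,"az":0,"claw":85}]'
python3 - <<'E'
from h import *
w=cam('wrist'); im=w['image'].copy()
cv2.imwrite('pics/w1.png',cv2.resize(im,(800,600)))
print(proj(w,(.628,.114,.05)))
E
```

```text
time_s: 2.85
ee_pos: [0.6266, 0.1117, 0.2303]
tcp_rot: [-0.001, -0.001, 1.0, -0.0]
force: [-0.1, 0.2, -0.7]
grip_width: 0.0851
grip_force: 0.0
(np.float64(257.9239187003506), np.float64(172.30766525709925))
```

View pics/w1.png

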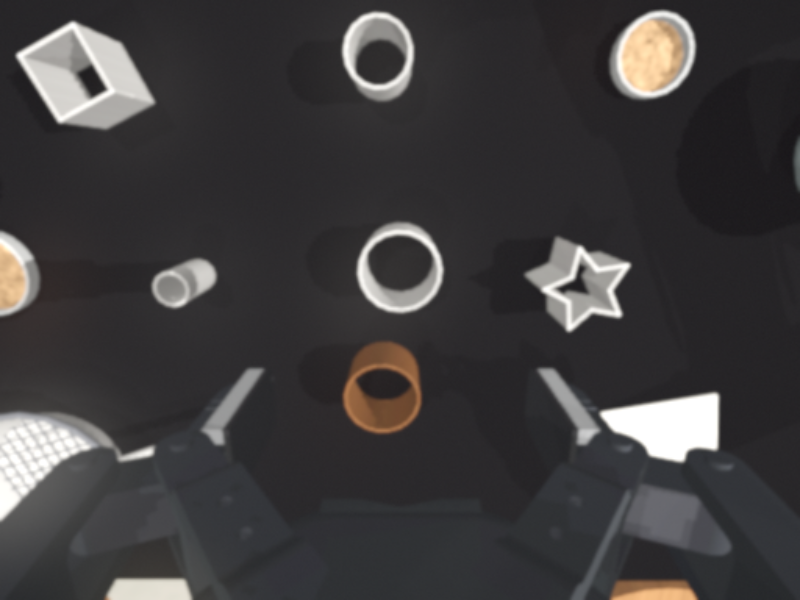

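The wrist view shows L's rim centred at (400,271), M's at (378,49), S's at (171,288), and brown separately at (382,398). The steel ring is confirmed. I'll refine the positions.

```bash
python3 - <<'E'
from h import *
w=load('wrist'); k=1.5625
for n,u,v,z in [('L',400.5,271,.05),('M',378,49,.05),('S',171,288,.05),('tS',653,54,.012)]:
    print(n,np.round(atz(w,(u+.5)/k-.5,(v+.5)/k-.5,z),4))
W=cloud(w); m=(abs(W[...,0]-.628)<.045)&(abs(W[...,1]-.114)<.045)&(W[...,2]>.04)&(w['depth']>0)
p=W[m]; print('L depth rim',np.median(p[:,2]),(p[:,:2].min(0)+p[:,:2].max(0))/2)
E
```

```text
L [0.6292 0.1119 0.05  ]
M [0.4764 0.0965 0.05  ]
S [ 0.6431 -0.0675  0.05  ]
tS [0.4703 0.3017 0.012 ]
L depth rim 0.3147991164512989 [0.6290703  0.11399866]
```

```bash
python3 -m crank '[{"x":-2,"y":1,"z":20,"ax":0,"ay":0,"az":0,"claw":85},{"x":0,"y":0,"z":40,"ax":0,"ay":0,"az":0,"claw":85},{"x":0,"y":0,"z":40,"ax":0,"ay":0,"az":0,"claw":85},{"x":0,"y":0,"z":40,"ax":0,"ay":0,"az":0,"claw":85},{"x":0,"y":0,"z":40,"ax":0,"ay":0,"az":0,"claw":85},{"x":0,"y":0,"z":25,"ax":0,"ay":0,"az":0,"claw":85},{"x":0,"y":0,"z":13,"ax":0,"ay":0,"az":0,"claw":85},{"x":0,"y":0,"z":0,"ax":0,"ay":0,"az":0,"claw":85}]'
python3 -m crank '[{"x":0,"y":0,"z":0,"ax":0,"ay":0,"az":0,"claw":50},{"x":0,"y":0,"z":0,"ax":0,"ay":0,"az":0,"claw":50},{"x":0,"y":0,"z":0,"ax":0,"ay":0,"az":0,"claw":50},{"x":0,"y":0,"z":0,"ax":0,"ay":0,"az":0,"claw":50},{"x":0,"y":0,"z":0,"ax":0,"ay":0,"az":0,"claw":50},{"x":0,"y":0,"z":0,"ax":0,"ay":0,"az":0,"claw":50}]' 30
```

```text
time_s: 3.7
ee_pos: [0.6276, 0.1112, 0.012]
tcp_rot: [-0.001, 0.0, 1.0, -0.001]
force: [-0.4, -0.9, 0.2]
grip_width: 0.085
grip_force: 0.0
time_s: 4.3
ee_pos: [0.6299, 0.1129, 0.0155]
tcp_rot: [0.002, -0.001, 1.0, 0.0]
force: [-0.7, -1.7, 7.9]
grip_width: 0.0643
grip_force: 33.7
```

```bash
python3 -m crank '[{"x":0,"y":0,"z":-10,"ax":0,"ay":0,"az":0,"claw":50},{"x":0,"y":0,"z":-20,"ax":0,"ay":0,"az":0,"claw":50},{"x":0,"y":0,"z":-30,"ax":0,"ay":0,"az":0,"claw":50},{"x":0,"y":0,"z":-30,"ax":0,"ay":0,"az":0,"claw":50},{"x":0,"y":0,"z":-10,"ax":0,"ay":0,"az":0,"claw":50},{"x":0,"y":0,"z":0,"ax":0,"ay":0,"az":0,"claw":50}]'
python3 -m crank '[{"x":5,"y":-15,"z":0,"ax":0,"ay":0,"az":0,"claw":50},{"x":10,"y":-30,"z":0,"ax":0,"ay":0,"az":0,"claw":50},{"x":10,"y":-30,"z":0,"ax":0,"ay":0,"az":0,"claw":50},{"x":10,"y":-30,"z":0,"ax":0,"ay":0,"az":0,"claw":50},{"x":10,"y":-30,"z":0,"ax":0,"ay":0,"az":0,"claw":50},{"x":10,"y":-30,"z":0,"ax":0,"ay":0,"az":0,"claw":50},{"x":10,"y":-30,"z":0,"ax":0,"ay":0,"az":0,"claw":50},{"x":10,"y":-30,"z":0,"ax":0,"ay":0,"az":0,"claw":50},{"x":10,"y":-30,"z":0,"ax":0,"ay":0,"az":0,"claw":50},{"x":10,"y":-30,"z":0,"ax":0,"ay":0,"az":0,"claw":50},{"x":10,"y":-30,"z":0,"ax":0,"ay":0,"az":0,"claw":50},{"x":10,"y":-30,"z":0,"ax":0,"ay":0,"az":0,"claw":50},{"x":10,"y":-30,"z":0,"ax":0,"ay":0,"az":0,"claw":50},{"x":10,"y":-30,"z":0,"ax":0,"ay":0,"az":0,"claw":50},{"x":5,"y":-5,"z":0,"ax":0,"ay":0,"az":0,"claw":50},{"x":0,"y":0,"z":0,"ax":0,"ay":0,"az":0,"claw":50},{"x":0,"y":0,"z":0,"ax":0,"ay":0,"az":0,"claw":50}]'
python3 - <<'E'
from h import *
w=cam('wrist'); s=cam('side')
a=cv2.resize(w['image'],(400,300)); b=cv2.resize(s['image'][100:220,200:360],(400,300),interpolation=cv2.INTER_CUBIC)
cv2.imwrite('pics/w2.png',cv2.resize(np.vstack([a,b])[:, :],(800,600)) if 0 else cv2.resize(np.hstack([a,b]),(800,300)))
E
```

```text
time_s: 4.9
ee_pos: [0.6298, 0.1133, 0.1161]
tcp_rot: [0.002, -0.001, 1.0, 0.001]
force: [-0.1, 0.1, -0.9]
grip_width: 0.0642
grip_force: 33.3
time_s: 6.6
ee_pos: [0.4885, -0.2972, 0.1126]
tcp_rot: [-0.001, -0.0, 1.0, 0.0]
force: [0.5, -0.3, -0.0]
grip_width: 0.0641
grip_force: 33.3
```

View pics/w2.png

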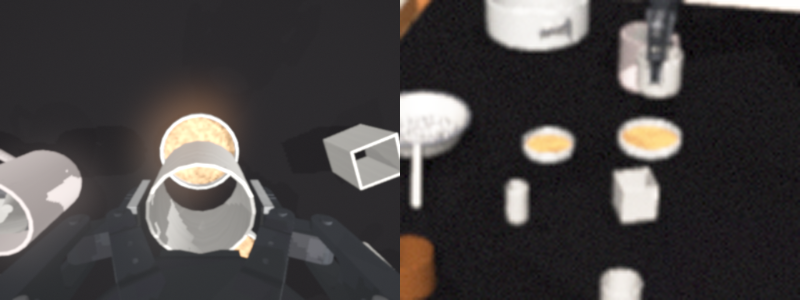

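The wrist view shows the held ring (200,210) upright and the tin behind it, with its rim spanning u 160–240 and its far edge at v 113. In the side view the ring hangs upright above the tin.

```bash
python3 - <<'E'
from h import *
w=load('wrist'); k=400/512
for x,y in [(.494,-.294),(.494,-.298),(.490,-.294)]:
    a=np.linspace(0,6.28,100); P=np.array([proj(w,(x+.0465*np.cos(t),y+.0465*np.sin(t),.012)) for t in a])*k
    print(x,y,P.min(0),P.max(0))
print(ctrl.observe()['ee_pos'])
E
```

```text
0.494 -0.294 [163.65033001 113.61193826] [241.72287392 188.12077775]
0.494 -0.298 [160.28542503 113.61165984] [238.35613849 188.12197157]
0.49 -0.294 [163.48917716 110.04181393] [241.91005617 185.21707211]
[ 0.48922467 -0.29682512  0.11299949]
```

```bash
python3 -m crank '[{"x":-5,"y":2,"z":15,"ax":0,"ay":0,"az":0,"claw":50},{"x":0,"y":0,"z":30,"ax":0,"ay":0,"az":0,"claw":50},{"x":0,"y":0,"z":25,"ax":0,"ay":0,"az":0,"claw":50},{"x":0,"y":0,"z":15,"ax":0,"ay":0,"az":0,"claw":50},{"x":0,"y":0,"z":5,"ax":0,"ay":0,"az":0,"claw":50},{"x":0,"y":0,"z":0,"ax":0,"ay":0,"az":0,"claw":50},{"x":0,"y":0,"z":0,"ax":0,"ay":0,"az":0,"claw":50}]'
python3 -m crank '[{"x":0,"y":0,"z":2,"ax":0,"ay":0,"az":0,"claw":50},{"x":0,"y":0,"z":0,"ax":0,"ay":0,"az":0,"claw":50}]'
```

```text
time_s: 7.4
ee_pos: [0.495, -0.2954, 0.0241]
tcp_rot: [0.001, -0.001, 1.0, -0.0]
force: [1.3, -0.4, 0.4]
grip_width: 0.0643
grip_force: 33.3
time_s: 7.6
ee_pos: [0.4946, -0.2956, 0.0219]
tcp_rot: [0.001, -0.001, 1.0, -0.0]
force: [-0.2, -0.1, -0.8]
grip_width: 0.0641
grip_force: 33.4
```

```bash
python3 -m crank '[{"x":0,"y":0,"z":2,"ax":0,"ay":0,"az":0,"claw":50},{"x":0,"y":0,"z":0,"ax":0,"ay":0,"az":0,"claw":50}]'
python3 -m crank '[{"x":0,"y":0,"z":1,"ax":0,"ay":0,"az":0,"claw":50},{"x":0,"y":0,"z":0,"ax":0,"ay":0,"az":0,"claw":50}]'
python3 -m crank '[{"x":0,"y":0,"z":1,"ax":0,"ay":0,"az":0,"claw":50},{"x":0,"y":0,"z":0,"ax":0,"ay":0,"az":0,"claw":50}]'
```

```text
time_s: 7.8
ee_pos: [0.4941, -0.2956, 0.0194]
tcp_rot: [0.0, -0.0, 1.0, -0.0]
force: [-1.3, -0.4, -0.2]
grip_width: 0.0642
grip_force: 33.3
time_s: 8.0
ee_pos: [0.4942, -0.2956, 0.0186]
tcp_rot: [0.0, -0.001, 1.0, -0.0]
force: [-0.9, -0.3, 2.8]
grip_width: 0.0642
grip_force: 33.6
time_s: 8.2
ee_pos: [0.4942, -0.2957, 0.0185]
tcp_rot: [0.0, -0.001, 1.0, -0.0]
force: [-3.9, 3.1, 12.4]
grip_width: 0.0643
grip_force: 34.4
```

```bash
python3 -m crank '[{"x":0,"y":0,"z":-1,"ax":0,"ay":0,"az":0,"claw":68},{"x":0,"y":0,"z":0,"ax":0,"ay":0,"az":0,"claw":74},{"x":0,"y":0,"z":0,"ax":0,"ay":0,"az":0,"claw":80},{"x":0,"y":0,"z":0,"ax":0,"ay":0,"az":0,"claw":82},{"x":0,"y":0,"z":0,"ax":0,"ay":0,"az":0,"claw":82}]'
python3 -m crank '[{"x":0,"y":0,"z":-10,"ax":0,"ay":0,"az":0,"claw":82},{"x":0,"y":0,"z":-25,"ax":0,"ay":0,"az":0,"claw":82},{"x":0,"y":0,"z":-40,"ax":0,"ay":0,"az":0,"claw":82},{"x":0,"y":0,"z":-40,"ax":0,"ay":0,"az":0,"claw":82},{"x":0,"y":0,"z":-15,"ax":0,"ay":0,"az":0,"claw":82},{"x":0,"y":0,"z":0,"ax":0,"ay":0,"az":0,"claw":82}]'
python3 - <<'E'
from h import *
w=cam('wrist'); s=cam('side')
a=cv2.resize(w['image'],(400,300)); b=cv2.resize(s['image'][100:220,200:360],(400,300),interpolation=cv2.INTER_CUBIC)
cv2.imwrite('pics/w3.png',np.hstack([a,b]))
E
```

```text
time_s: 8.7
ee_pos: [0.4941, -0.2955, 0.0181]
tcp_rot: [-0.0, -0.001, 1.0, 0.0]
force: [0.7, -0.5, 0.9]
grip_width: 0.0822
grip_force: 0.0
time_s: 9.3
ee_pos: [0.4959, -0.2961, 0.1523]
tcp_rot: [0.003, -0.001, 1.0, -0.001]
force: [-0.3, -0.3, 0.3]
grip_width: 0.0823
grip_force: 0.0
```

View pics/w3.png

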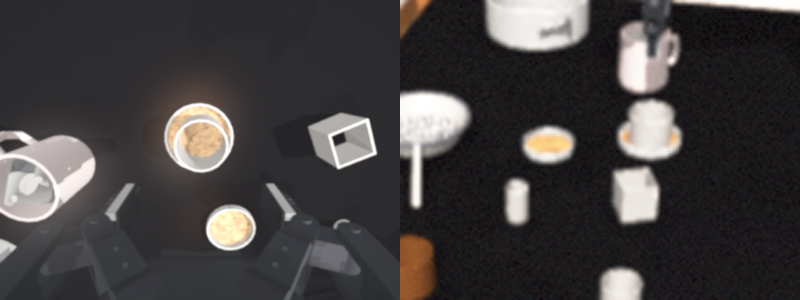

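The wrist view shows the large ring (204,144) standing inside its tin (200,137), and the side view shows it upright. I'll put numbers on it.

```bash
python3 - <<'E'
from h import *
w=load('wrist'); k=400/512
f=lambda u,v,z:np.round(atz(w,(u+.5)/k-.5,(v+.5)/k-.5,z),4)
print('tin L',f(199.5,137,.012),'ring',f(203.5,144,.053),'tinM',f(231,228,.012))
for nm,(x,y,z,r) in dict(tin=(.4945,-.2955,.012,.0465),ring=(.4945,-.2955,.053,.032)).items():
    a=np.linspace(0,6.28,100); P=np.array([proj(w,(x+r*np.cos(t),y+r*np.sin(t),z)) for t in a])*k
    print(nm,P.min(0),P.max(0))
E
```

```text
tin L [ 0.4928 -0.2969  0.012 ] ring [ 0.4911 -0.2921  0.053 ] tinM [ 0.6382 -0.2478  0.012 ]
tin [166.39632882 103.55595288] [234.85384314 170.06111657]
ring [173.46927478 119.86484993] [227.89233668 172.07281194]
```

```bash
python3 -m crank '[{"x":2,"y":19,"z":0,"ax":0,"ay":0,"az":0,"claw":75},{"x":2,"y":39,"z":0,"ax":0,"ay":0,"az":0,"claw":75},{"x":2,"y":39,"z":0,"ax":0,"ay":0,"az":0,"claw":75},{"x":2,"y":39,"z":0,"ax":0,"ay":0,"az":0,"claw":75},{"x":2,"y":39,"z":0,"ax":0,"ay":0,"az":0,"claw":75},{"x":2,"y":39,"z":0,"ax":0,"ay":0,"az":0,"claw":75},{"x":2,"y":39,"z":0,"ax":0,"ay":0,"az":0,"claw":75},{"x":2,"y":39,"z":0,"ax":0,"ay":0,"az":0,"claw":75},{"x":2,"y":39,"z":0,"ax":0,"ay":0,"az":0,"claw":75},{"x":0,"y":39,"z":0,"ax":0,"ay":0,"az":0,"claw":75},{"x":0,"y":24,"z":0,"ax":0,"ay":0,"az":0,"claw":75},{"x":0,"y":0,"z":0,"ax":0,"ay":0,"az":0,"claw":75},{"x":0,"y":0,"z":0,"ax":0,"ay":0,"az":0,"claw":75}]'
python3 - <<'E'
from h import *
w=cam('wrist'); cv2.imwrite('pics/w4.png',cv2.resize(w['image'],(600,450)))
E
```

```text
time_s: 10.7
ee_pos: [0.4749, 0.0985, 0.1472]
tcp_rot: [-0.001, -0.001, 1.0, -0.001]
force: [-0.6, -0.9, 0.3]
grip_width: 0.0751
grip_force: 0.0
```

View pics/w4.png

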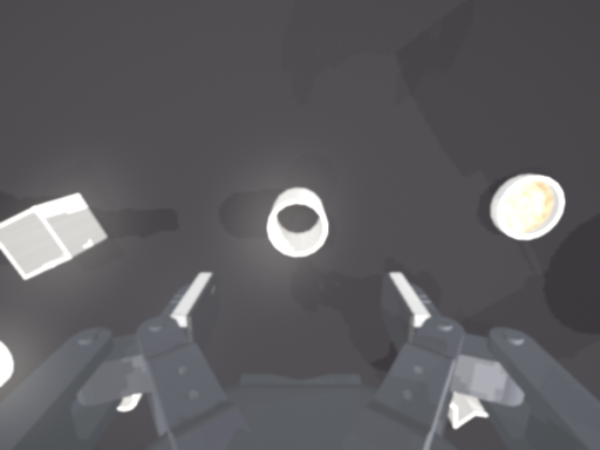

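The medium ring's rim is centred at about (297,227), between the fingers (midpoint u 300), with the small tin at (528,207).

```bash
python3 - <<'E'
from h import *
w=load('wrist'); k=600/512
f=lambda u,v,z:np.round(atz(w,(u+.5)/k-.5,(v+.5)/k-.5,z),4)
print(f(297,227,.05),f(528,206,.012),ctrl.observe()['ee_pos'])
for x,y in [(.478,.099)]:
    a=np.linspace(0,6.28,100); P=np.array([proj(w,(x+.023*np.cos(t),y+.023*np.sin(t),.05)) for t in a])*k
    print(P.min(0),P.max(0))
E
```

```text
[0.4775 0.096  0.05  ] [0.4692 0.3009 0.012 ] [0.47499863 0.09794483 0.14739129]
[271.39354832 198.80667804] [330.16862389 254.92535289]
```

```bash
python3 -m crank '[{"x":-3,"y":-1,"z":15,"ax":0,"ay":0,"az":0,"claw":75},{"x":0,"y":0,"z":35,"ax":0,"ay":0,"az":0,"claw":75},{"x":0,"y":0,"z":35,"ax":0,"ay":0,"az":0,"claw":75},{"x":0,"y":0,"z":30,"ax":0,"ay":0,"az":0,"claw":75},{"x":0,"y":0,"z":15,"ax":0,"ay":0,"az":0,"claw":75},{"x":0,"y":0,"z":5,"ax":0,"ay":0,"az":0,"claw":75},{"x":0,"y":0,"z":0,"ax":0,"ay":0,"az":0,"claw":75}]'
python3 -m crank '[{"x":0,"y":0,"z":0,"ax":0,"ay":0,"az":0,"claw":35},{"x":0,"y":0,"z":0,"ax":0,"ay":0,"az":0,"claw":35},{"x":0,"y":0,"z":0,"ax":0,"ay":0,"az":0,"claw":35},{"x":0,"y":0,"z":0,"ax":0,"ay":0,"az":0,"claw":35},{"x":0,"y":0,"z":0,"ax":0,"ay":0,"az":0,"claw":35},{"x":0,"y":0,"z":0,"ax":0,"ay":0,"az":0,"claw":35},{"x":0,"y":0,"z":0,"ax":0,"ay":0,"az":0,"claw":35}]' 30
```

```text
time_s: 11.45
ee_pos: [0.4784, 0.0964, 0.0127]
tcp_rot: [-0.001, -0.0, 1.0, -0.001]
force: [-0.3, -0.5, 0.8]
grip_width: 0.0752
grip_force: 0.0
time_s: 12.15
ee_pos: [0.4794, 0.0977, 0.0145]
tcp_rot: [0.001, -0.001, 1.0, 0.0]
force: [-0.9, -1.3, 6.7]
grip_width: 0.0445
grip_force: 30.7
```

```bash
python3 -m crank '[{"x":0,"y":0,"z":-10,"ax":0,"ay":0,"az":0,"claw":35},{"x":0,"y":0,"z":-20,"ax":0,"ay":0,"az":0,"claw":35},{"x":0,"y":0,"z":-30,"ax":0,"ay":0,"az":0,"claw":35},{"x":0,"y":0,"z":-30,"ax":0,"ay":0,"az":0,"claw":35},{"x":0,"y":0,"z":-10,"ax":0,"ay":0,"az":0,"claw":35},{"x":0,"y":0,"z":0,"ax":0,"ay":0,"az":0,"claw":35}]'
python3 -m crank '[{"x":-6,"y":-14,"z":0,"ax":0,"ay":0,"az":0,"claw":35},{"x":-13,"y":-28,"z":0,"ax":0,"ay":0,"az":0,"claw":35},{"x":-13,"y":-28,"z":0,"ax":0,"ay":0,"az":0,"claw":35},{"x":-13,"y":-28,"z":0,"ax":0,"ay":0,"az":0,"claw":35},{"x":-13,"y":-28,"z":0,"ax":0,"ay":0,"az":0,"claw":35},{"x":-13,"y":-28,"z":0,"ax":0,"ay":0,"az":0,"claw":35},{"x":-13,"y":-28,"z":0,"ax":0,"ay":0,"az":0,"claw":35},{"x":-13,"y":-28,"z":0,"ax":0,"ay":0,"az":0,"claw":35},{"x":-13,"y":-28,"z":0,"ax":0,"ay":0,"az":0,"claw":35},{"x":-13,"y":-28,"z":0,"ax":0,"ay":0,"az":0,"claw":35},{"x":-13,"y":-28,"z":0,"ax":0,"ay":0,"az":0,"claw":35},{"x":-13,"y":-28,"z":0,"ax":0,"ay":0,"az":0,"claw":35},{"x":-11,"y":-20,"z":0,"ax":0,"ay":0,"az":0,"claw":35},{"x":0,"y":0,"z":0,"ax":0,"ay":0,"az":0,"claw":35},{"x":0,"y":0,"z":0,"ax":0,"ay":0,"az":0,"claw":35}]'
python3 - <<'E'
from h import *
w=cam('wrist'); s=cam('side')
a=cv2.resize(w['image'],(400,300)); b=cv2.resize(s['image'][100:220,200:360],(400,300),interpolation=cv2.INTER_CUBIC)
cv2.imwrite('pics/w5.png',np.hstack([a,b])); k=400/512
for x,y in [(.640,-.2455),(.64,-.2495),(.644,-.2455)]:
    a=np.linspace(0,6.28,100); P=np.array([proj(w,(x+.0375*np.cos(t),y+.0375*np.sin(t),.012)) for t in a])*k
    print(x,y,P.min(0),P.max(0))
E
```

```text
time_s: 12.75
ee_pos: [0.4796, 0.0981, 0.1154]
tcp_rot: [0.002, -0.001, 1.0, 0.001]
force: [0.6, 0.5, -0.1]
grip_width: 0.0444
grip_force: 30.9
time_s: 14.25
ee_pos: [0.6381, -0.2445, 0.1112]
tcp_rot: [-0.001, 0.0, 1.0, 0.0]
force: [0.1, 0.6, -1.0]
grip_width: 0.0448
grip_force: 30.9
0.64 -0.2455 [167.35000488 118.70069929] [230.8519718 179.5058282]
0.64 -0.2495 [163.96113174 118.70349232] [227.46622871 179.50962876]
0.644 -0.2455 [167.4965371  122.21018821] [230.71728881 182.47739577]
```

View pics/w5.png

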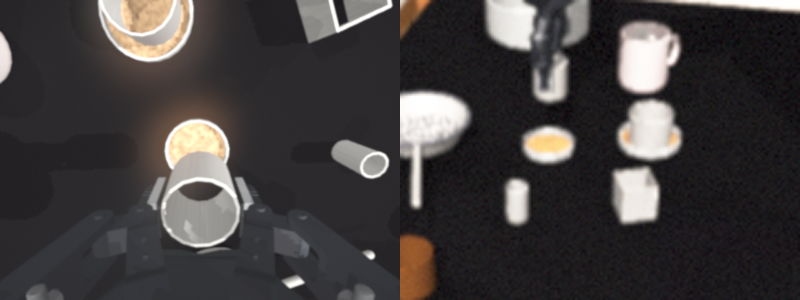

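The wrist view shows the tin at u 165–230, far edge v 119, which puts it at about (0.640, −0.247). The ring is held upright.

```bash
python3 -m crank '[{"x":-2,"y":-2,"z":15,"ax":0,"ay":0,"az":0,"claw":35},{"x":0,"y":0,"z":30,"ax":0,"ay":0,"az":0,"claw":35},{"x":0,"y":0,"z":25,"ax":0,"ay":0,"az":0,"claw":35},{"x":0,"y":0,"z":14,"ax":0,"ay":0,"az":0,"claw":35},{"x":0,"y":0,"z":5,"ax":0,"ay":0,"az":0,"claw":35},{"x":0,"y":0,"z":0,"ax":0,"ay":0,"az":0,"claw":35},{"x":0,"y":0,"z":0,"ax":0,"ay":0,"az":0,"claw":35}]'
python3 -m crank '[{"x":0,"y":0,"z":2,"ax":0,"ay":0,"az":0,"claw":35},{"x":0,"y":0,"z":0,"ax":0,"ay":0,"az":0,"claw":35}]'
python3 -m crank '[{"x":0,"y":0,"z":1,"ax":0,"ay":0,"az":0,"claw":35},{"x":0,"y":0,"z":0,"ax":0,"ay":0,"az":0,"claw":35}]'
```

```text
time_s: 15.05
ee_pos: [0.6419, -0.2464, 0.0254]
tcp_rot: [0.001, -0.001, 1.0, -0.0]
force: [-0.1, -0.3, 0.0]
grip_width: 0.0445
grip_force: 30.9
time_s: 15.25
ee_pos: [0.6415, -0.2464, 0.0231]
tcp_rot: [0.001, -0.001, 1.0, -0.0]
force: [0.7, 0.3, -0.6]
grip_width: 0.0446
grip_force: 30.9
time_s: 15.45
ee_pos: [0.6411, -0.2464, 0.0215]
tcp_rot: [0.0, -0.001, 1.0, -0.0]
force: [-0.0, -0.6, -0.4]
grip_width: 0.0446
grip_force: 30.9
```

```bash
python3 -m crank '[{"x":0,"y":0,"z":2,"ax":0,"ay":0,"az":0,"claw":35},{"x":0,"y":0,"z":0,"ax":0,"ay":0,"az":0,"claw":35}]'
python3 -m crank '[{"x":0,"y":0,"z":1,"ax":0,"ay":0,"az":0,"claw":35},{"x":0,"y":0,"z":0,"ax":0,"ay":0,"az":0,"claw":35}]'
python3 -m crank '[{"x":0,"y":0,"z":1,"ax":0,"ay":0,"az":0,"claw":35},{"x":0,"y":0,"z":0,"ax":0,"ay":0,"az":0,"claw":35}]'
```

```text
time_s: 15.65
ee_pos: [0.6409, -0.2464, 0.019]
tcp_rot: [-0.0, -0.001, 1.0, 0.0]
force: [0.8, 0.5, -0.3]
grip_width: 0.0446
grip_force: 30.9
time_s: 15.85
ee_pos: [0.641, -0.2464, 0.0181]
tcp_rot: [-0.0, -0.001, 1.0, 0.0]
force: [1.0, -0.3, 0.3]
grip_width: 0.0444
grip_force: 30.9
time_s: 16.05
ee_pos: [0.6412, -0.2464, 0.0176]
tcp_rot: [0.0, -0.001, 1.0, -0.0]
force: [-1.6, 0.3, 2.9]
grip_width: 0.0447
grip_force: 31.0
```

```bash
python3 -m crank '[{"x":0,"y":0,"z":0,"ax":0,"ay":0,"az":0,"claw":50},{"x":0,"y":0,"z":0,"ax":0,"ay":0,"az":0,"claw":56},{"x":0,"y":0,"z":0,"ax":0,"ay":0,"az":0,"claw":64},{"x":0,"y":0,"z":0,"ax":0,"ay":0,"az":0,"claw":64},{"x":0,"y":0,"z":0,"ax":0,"ay":0,"az":0,"claw":64},{"x":0,"y":0,"z":-10,"ax":0,"ay":0,"az":0,"claw":64},{"x":0,"y":0,"z":-25,"ax":0,"ay":0,"az":0,"claw":64},{"x":0,"y":0,"z":-40,"ax":0,"ay":0,"az":0,"claw":64},{"x":0,"y":0,"z":-40,"ax":0,"ay":0,"az":0,"claw":64},{"x":0,"y":0,"z":-15,"ax":0,"ay":0,"az":0,"claw":64},{"x":0,"y":20,"z":0,"ax":0,"ay":0,"az":0,"claw":64},{"x":0,"y":40,"z":0,"ax":0,"ay":0,"az":0,"claw":64},{"x":0,"y":40,"z":0,"ax":0,"ay":0,"az":0,"claw":64},{"x":0,"y":40,"z":0,"ax":0,"ay":0,"az":0,"claw":64},{"x":0,"y":40,"z":0,"ax":0,"ay":0,"az":0,"claw":64},{"x":0,"y":0,"z":0,"ax":0,"ay":0,"az":0,"claw":64},{"x":0,"y":0,"z":0,"ax":0,"ay":0,"az":0,"claw":64}]'
python3 - <<'E'
from h import *
w=cam('wrist'); s=cam('side')
a=cv2.resize(w['image'],(400,300)); b=cv2.resize(s['image'][100:220,200:360],(400,300),interpolation=cv2.INTER_CUBIC)
cv2.imwrite('pics/w6.png',np.hstack([a,b])); k=400/512
for x,y,z,r in [(.6425,-.066,.05,.014),(.641,-.2465,.053,.023),(.640,-.2465,.012,.0375)]:
    a=np.linspace(0,6.28,100); P=np.array([proj(w,(x+r*np.cos(t),y+r*np.sin(t),z)) for t in a])*k
    print(x,y,P.min(0),P.max(0))
E
```

```text
time_s: 17.75
ee_pos: [0.641, -0.0652, 0.1479]
tcp_rot: [0.0, -0.002, 1.0, 0.0]
force: [-1.0, -0.5, -0.1]
grip_width: 0.0638
grip_force: 0.0
0.6425 -0.066 [187.41350036 138.49128548] [211.24887903 161.27757819]
0.641 -0.2465 [ 23.05458676 129.66092205] [ 63.65985908 167.7019626 ]
0.64 -0.2465 [ 36.03033925 111.42824447] [ 92.95905289 165.78203797]
```

View pics/w6.png

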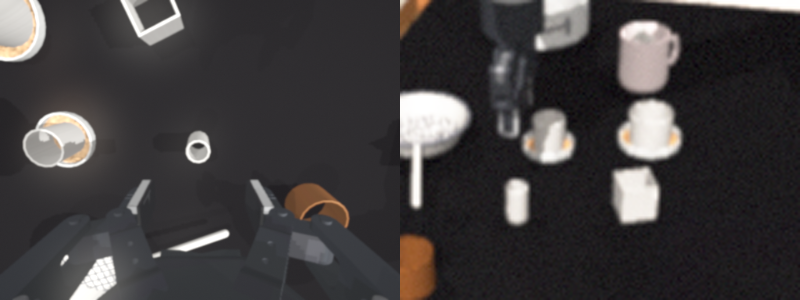

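The medium ring stands upright in its tin, with its rim at (44,148) as predicted. The small ring's rim is centred at (198,151), under the gripper.

```bash
python3 -m crank '[{"x":-2,"y":-1,"z":15,"ax":0,"ay":0,"az":0,"claw":64},{"x":0,"y":0,"z":35,"ax":0,"ay":0,"az":0,"claw":60},{"x":0,"y":0,"z":35,"ax":0,"ay":0,"az":0,"claw":60},{"x":0,"y":0,"z":30,"ax":0,"ay":0,"az":0,"claw":60},{"x":0,"y":0,"z":14,"ax":0,"ay":0,"az":0,"claw":60},{"x":0,"y":0,"z":4,"ax":0,"ay":0,"az":0,"claw":60},{"x":0,"y":0,"z":0,"ax":0,"ay":0,"az":0,"claw":60}]'
python3 -m crank '[{"x":0,"y":0,"z":0,"ax":0,"ay":0,"az":0,"claw":18},{"x":0,"y":0,"z":0,"ax":0,"ay":0,"az":0,"claw":18},{"x":0,"y":0,"z":0,"ax":0,"ay":0,"az":0,"claw":18},{"x":0,"y":0,"z":0,"ax":0,"ay":0,"az":0,"claw":18},{"x":0,"y":0,"z":0,"ax":0,"ay":0,"az":0,"claw":18},{"x":0,"y":0,"z":0,"ax":0,"ay":0,"az":0,"claw":18},{"x":0,"y":0,"z":0,"ax":0,"ay":0,"az":0,"claw":18}]' 30
```

```text
time_s: 18.55
ee_pos: [0.6431, -0.068, 0.0142]
tcp_rot: [-0.0, -0.0, 1.0, -0.0]
force: [-0.2, -0.3, 0.1]
grip_width: 0.0601
grip_force: 0.0
time_s: 19.25
ee_pos: [0.6439, -0.0672, 0.0159]
tcp_rot: [0.001, -0.001, 1.0, 0.0]
force: [-1.9, 0.0, 6.8]
grip_width: 0.0264
grip_force: 31.5
```

```bash
python3 -m crank '[{"x":0,"y":0,"z":-10,"ax":0,"ay":0,"az":0,"claw":18},{"x":0,"y":0,"z":-20,"ax":0,"ay":0,"az":0,"claw":18},{"x":0,"y":0,"z":-30,"ax":0,"ay":0,"az":0,"claw":18},{"x":0,"y":0,"z":-30,"ax":0,"ay":0,"az":0,"claw":18},{"x":0,"y":0,"z":-10,"ax":0,"ay":0,"az":0,"claw":18},{"x":0,"y":0,"z":0,"ax":0,"ay":0,"az":0,"claw":18}]'
python3 -m crank '[{"x":6,"y":10,"z":0,"ax":0,"ay":0,"az":0,"claw":18},{"x":14,"y":30,"z":0,"ax":0,"ay":0,"az":0,"claw":18},{"x":14,"y":30,"z":0,"ax":0,"ay":0,"az":0,"claw":18},{"x":14,"y":30,"z":0,"ax":0,"ay":0,"az":0,"claw":18},{"x":14,"y":30,"z":0,"ax":0,"ay":0,"az":0,"claw":18},{"x":14,"y":30,"z":0,"ax":0,"ay":0,"az":0,"claw":18},{"x":14,"y":30,"z":0,"ax":0,"ay":0,"az":0,"claw":18},{"x":14,"y":30,"z":0,"ax":0,"ay":0,"az":0,"claw":18},{"x":14,"y":30,"z":0,"ax":0,"ay":0,"az":0,"claw":18},{"x":14,"y":30,"z":0,"ax":0,"ay":0,"az":0,"claw":18},{"x":14,"y":30,"z":0,"ax":0,"ay":0,"az":0,"claw":18},{"x":14,"y":30,"z":0,"ax":0,"ay":0,"az":0,"claw":18},{"x":14,"y":30,"z":0,"ax":0,"ay":0,"az":0,"claw":18},{"x":0,"y":0,"z":0,"ax":0,"ay":0,"az":0,"claw":18},{"x":0,"y":0,"z":0,"ax":0,"ay":0,"az":0,"claw":18}]'
python3 - <<'E'
from h import *
w=cam('wrist'); s=cam('side')
a=cv2.resize(w['image'],(400,300)); b=cv2.resize(s['image'][160:340,190:430],(400,300),interpolation=cv2.INTER_CUBIC)
cv2.imwrite('pics/w7.png',np.hstack([a,b])); k=400/512
for x,y in [(.470,.303),(.47,.307),(.466,.303)]:
    a=np.linspace(0,6.28,100); P=np.array([proj(w,(x+.0285*np.cos(t),y+.0285*np.sin(t),.012)) for t in a])*k
    print(x,y,P.min(0),P.max(0))
E
```

```text
time_s: 19.85
ee_pos: [0.644, -0.0672, 0.1169]
tcp_rot: [0.002, -0.001, 1.0, 0.0]
force: [-0.6, 0.1, -1.0]
grip_width: 0.0262
grip_force: 30.8
time_s: 21.35
ee_pos: [0.467, 0.3025, 0.1129]
tcp_rot: [-0.001, -0.001, 1.0, -0.001]
force: [-0.4, -0.3, -1.0]
grip_width: 0.0263
grip_force: 30.7
0.47 0.303 [176.58035456 127.08019125] [224.46863791 172.87597758]
0.47 0.307 [179.94138846 127.08968783] [227.82977307 172.88509692]
0.466 0.303 [176.4848065  123.64079057] [224.58616329 169.84518925]
```

View pics/w7.png

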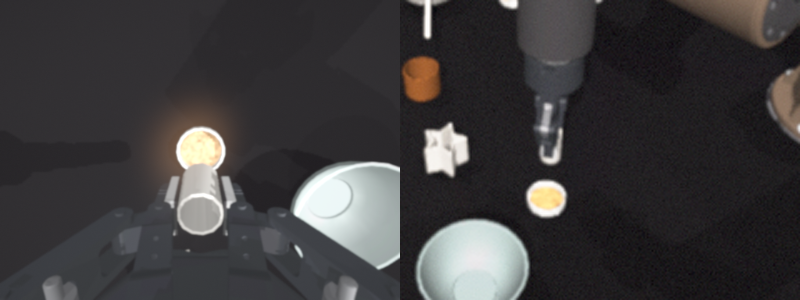

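The tin spans u 176–225 with its far edge at v 126, which puts it at about (0.4695, 0.303). The small ring is held upright.

```bash
python3 -m crank '[{"x":-2,"y":1,"z":15,"ax":0,"ay":0,"az":0,"claw":18},{"x":0,"y":0,"z":30,"ax":0,"ay":0,"az":0,"claw":18},{"x":0,"y":0,"z":25,"ax":0,"ay":0,"az":0,"claw":18},{"x":0,"y":0,"z":15,"ax":0,"ay":0,"az":0,"claw":18},{"x":0,"y":0,"z":5,"ax":0,"ay":0,"az":0,"claw":18},{"x":0,"y":0,"z":0,"ax":0,"ay":0,"az":0,"claw":18},{"x":0,"y":0,"z":0,"ax":0,"ay":0,"az":0,"claw":18}]'
python3 -m crank '[{"x":0,"y":0,"z":2,"ax":0,"ay":0,"az":0,"claw":18},{"x":0,"y":0,"z":0,"ax":0,"ay":0,"az":0,"claw":18}]'
python3 -m crank '[{"x":0,"y":0,"z":1,"ax":0,"ay":0,"az":0,"claw":18},{"x":0,"y":0,"z":0,"ax":0,"ay":0,"az":0,"claw":18}]'
```

```text
time_s: 22.15
ee_pos: [0.471, 0.3034, 0.025]
tcp_rot: [0.0, -0.0, 1.0, 0.0]
force: [0.3, -0.8, -0.0]
grip_width: 0.0267
grip_force: 30.7
time_s: 22.35
ee_pos: [0.4707, 0.3036, 0.0229]
tcp_rot: [0.0, -0.0, 1.0, 0.0]
force: [0.5, 1.2, -0.7]
grip_width: 0.0264
grip_force: 30.7
time_s: 22.55
ee_pos: [0.4705, 0.3036, 0.0215]
tcp_rot: [0.0, -0.001, 1.0, 0.0]
force: [0.5, -0.4, -1.5]
grip_width: 0.026
grip_force: 30.7
```

```bash
python3 -m crank '[{"x":0,"y":0,"z":1,"ax":0,"ay":0,"az":0,"claw":18},{"x":0,"y":0,"z":0,"ax":0,"ay":0,"az":0,"claw":18}]'
python3 -m crank '[{"x":0,"y":0,"z":1,"ax":0,"ay":0,"az":0,"claw":18},{"x":0,"y":0,"z":0,"ax":0,"ay":0,"az":0,"claw":18}]'
python3 -m crank '[{"x":0,"y":0,"z":1,"ax":0,"ay":0,"az":0,"claw":18},{"x":0,"y":0,"z":0,"ax":0,"ay":0,"az":0,"claw":18}]'
```

```text
time_s: 22.75
ee_pos: [0.4704, 0.3034, 0.0202]
tcp_rot: [-0.0, -0.001, 1.0, -0.0]
force: [0.1, 0.8, -0.4]
grip_width: 0.0264
grip_force: 30.7
time_s: 22.95
ee_pos: [0.4704, 0.3034, 0.0192]
tcp_rot: [-0.0, -0.001, 1.0, -0.0]
force: [-0.5, -0.2, -0.4]
grip_width: 0.0262
grip_force: 30.7
time_s: 23.15
ee_pos: [0.4705, 0.3034, 0.0189]
tcp_rot: [0.0, -0.001, 1.0, -0.0]
force: [-2.2, -1.2, 6.4]
grip_width: 0.0267
grip_force: 31.6
```

Contact. I'll release and rise.

```bash
python3 -m crank '[{"x":0,"y":0,"z":0,"ax":0,"ay":0,"az":0,"claw":32},{"x":0,"y":0,"z":0,"ax":0,"ay":0,"az":0,"claw":38},{"x":0,"y":0,"z":0,"ax":0,"ay":0,"az":0,"claw":46},{"x":0,"y":0,"z":0,"ax":0,"ay":0,"az":0,"claw":46},{"x":0,"y":0,"z":0,"ax":0,"ay":0,"az":0,"claw":46},{"x":0,"y":0,"z":-10,"ax":0,"ay":0,"az":0,"claw":46},{"x":0,"y":0,"z":-25,"ax":0,"ay":0,"az":0,"claw":46},{"x":0,"y":0,"z":-40,"ax":0,"ay":0,"az":0,"claw":46},{"x":0,"y":0,"z":-40,"ax":0,"ay":0,"az":0,"claw":46},{"x":0,"y":0,"z":-20,"ax":0,"ay":0,"az":0,"claw":46},{"x":0,"y":0,"z":0,"ax":0,"ay":0,"az":0,"claw":46},{"x":0,"y":0,"z":0,"ax":0,"ay":0,"az":0,"claw":46}]'
python3 - <<'E'
from h import *
w=cam('wrist'); s=cam('side'); 
a=cv2.resize(w['image'],(400,300)); b=cv2.resize(s['image'][100:340,150:470],(400,300),interpolation=cv2.INTER_CUBIC)
cv2.imwrite('pics/w8.png',np.hstack([a,b]))
E
```

```text
time_s: 24.35
ee_pos: [0.4704, 0.3035, 0.1542]
tcp_rot: [0.0, -0.0, 1.0, 0.001]
force: [-0.8, -0.5, -0.0]
grip_width: 0.0463
grip_force: 0.0
```

View pics/w8.png

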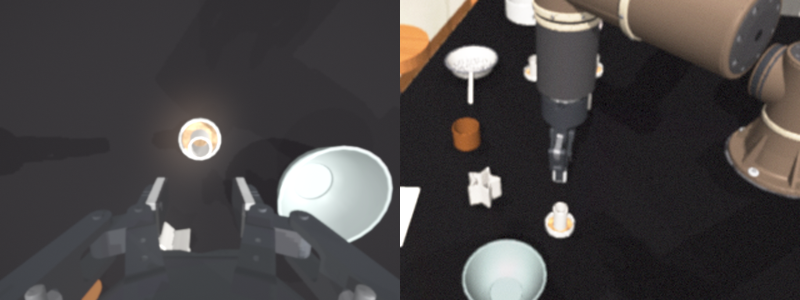

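The small ring (200,147) stands upright in its tin (200,139) and the gripper is clear. Everything else is where it was.

```bash
python3 -c "
from workcell import ctrl
print(ctrl.sign_off())"
```

```text
the job is handed in; nothing more can be done
None
```

I set the large, medium and small round cutters, in that order, upright in the tins of their own sizes, left everything else untouched, and handed the job in at about 24 s; the sign-off returned no verdict.

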